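Roll the condiment carriage to the clip and brake it

TASK

Roll the condiment carriage along its runners until its pointer fin stands level with the steel clip, and leave it there at rest, with the hand clear. It rolls almost without friction: move and brake it only by pushing on the two sprung buffer blocks in its middle bay, never on its steel frame, and do not let it run into either rubber end stop. Leave the garlic press, jar and scoop where they are.

Things in the scene. Friction and masses are not known exactly. Their poses are not given: they have to be found in the camera images.
- bed: Fixed bed of two steel rails on the counter, 30 mm high, 960 mm long, 120 mm wide over all, lying roughly across in front of the robot. Origin at the centre of its underside. Its x axis is the travel, level, towards the mark (roughly the robot's left); y points roughly at the robot; z up.
- carriage (a joint): Travel of the carriage along the bed's x, m: 0 touching the stop at the start end, 0.38 touching the stop beyond the mark; starts at 0.03 to 0.10. The pointer and bay centre lie at this value minus 0.19 on the bed's x axis. Carriage with load nominally 3.0 kg (25 % either way); drag nominally 0.5 N per m/s plus 0.008 N: it coasts for many seconds.
- bay_centre (a point): Middle of the carriage's steel frame (540 x 130 mm, not to be touched), on its floor plate, 41 mm above the counter; axes as the bed's. At each end of the open middle bay a housing (inner face 120 mm from the centre, 75 mm long, top 109 mm above the counter), then a tray with fixed pots (from 204 mm off the centre, up to 156 mm high).
- buffer_ahead_face (a point): Centre of the rubber face of the buffer block at the bay's end towards the mark, 80 mm ahead of the bay's centre at rest, 72 mm above the counter. Block 110 mm wide, 48 to 96 mm above the counter, 40 mm out of its housing, 0.15 kg, on a spring of 60 N/m along the bed's x, no preload, hardly damped (it rebounds), travel 35 mm. Pushed to +x it drives the carriage to the mark.
- buffer_behind_face (a point): The same for the other buffer block, its face 80 mm behind the bay's centre at rest (160 mm clear between the two faces): pushed towards the bed's -x it brakes the carriage or drives it back. Same size, spring and travel.
- stop_face (a point): Face of the fixed rubber end stop beyond the mark, 120 mm wide, 75 mm high, on the bed's axis, 460 mm from the bed's origin, 60 mm above the counter. A like stop stands at the start end.
- pointer (a point): Outer end of the carriage's pointer, a steel fin 12 mm thick and 30 mm high that sticks out from the middle of the carriage's long side facing the robot; 63 mm above the counter, 89 mm from the bed's centre line.
- clip: The mark: a fixed L-shaped steel clip on the robot's side of the bed: foot 34 x 34 x 12 mm, upright fin 12 mm thick, 63 mm high. Origin at the underside below the fin, 102 mm from the bed's centre line; axes parallel to the bed's. The pointer is level with it at x = 0 in this frame. It stands where the joint reads 0.21 to 0.31.
- press: Stainless garlic press lying loose on the counter, 160 mm long, 30 mm high; origin on the counter below it. Bystander.
- jar: Lidded white ceramic jar, 94 mm across, 120 mm high, loose; origin at the centre of its underside. Bystander.
- scoop: Green plastic scoop, loose, about 140 mm long, 30 mm high. Bystander.
Mind the look-alikes: they are no part of the job. What is meant by the clip is not turquoise or yellow, and is the smaller of those in its own colour.

How it is judged:
By the outcome, as a careful person would: the job done as asked, in the order asked, and still so for the second after the job is handed in, with the robot touching nothing.
It also fails if it takes over 42 s, if anything falls off the work surface, if the arm or the gripper's body presses on something with over 40 N, if the wrist force passes 120 N, or if a joint passes its speed limit or range.

ROBOT

A 6-joint arm with a two-finger parallel gripper is mounted at the origin on the work surface. World frame = base frame: x ahead of the robot, y to its left, z up, the work surface at z = 0. Lengths are in m, angles in rad, forces in N, time in s.
With the tool pointing down it reaches from about 0.25 to 0.85 m from the base axis. Payload 12.5 kg.
Tool frame: the origin (TCP) lies on the centre line of the jaws, within the pads' length; the fingertips stand 25 mm ahead of it and the grasp point (between the pads) lies 6 mm ahead of it; z points along the fingers, y is the line along which they close (so a half turn about z gives the same grasp; the last joint's range is limited). The gripper opens to 93 mm and grips with 3 to 60 N. Pads are 15 mm wide; open, the fingers measure 128 mm over their backs; the gripper's body (75 mm by 188 mm) begins 65 mm behind the grasp point.
Start: joints at [-1.424, 0.351, 1.652, -0, 1.139, -0.085], TCP at [0.126, -0.535, 0.244] pointing down, gripper open.
Joint ranges: [-2.75, 2.75], [-0.79, 2.1], [0.01, 2.65], [-1.57, 4.71], [0.07, 3.14], [-2.87, 2.87]. Speed limits (rad/s): [2.22, 2.22, 2.79, 3.14, 3.14, 3.14].

INTERFACE

Orientations are given as a rotation vector (axis times angle).
In Python, from rig import telemetry, eyes, hand_in gives the robot as it stands. The module is installed in compiled form; this text tells all that it offers.
- The arm moves only by the tool arm_command, never from a script. Its argument "plan" is a list that holds one entry, the list of rows, each a list of 7 numbers: the shift along the world's x, y, z in mm, then the turn, a rotation vector about the world's x, y, z in degrees, then the opening, from -1 (shut) to 1 (fully open). A call has exactly 8 rows; each row shifts and turns the commanded pose from where the row before left it; what a row does not reach is not made up. A row lasts 1/12 s, in which the tool goes at most 41.7 mm and 7.16 degrees, less where a joint would pass 70% of its speed; a pose out of reach is approached as far as the arm can. A call with a gripper value outside its range is refused whole. The fingers move at their own pace and stop on an object; "newtons" is the grip in N (left out, the last holds). Time passes only in rows, so rows that do not move let the fingers close, or fill a call up. It gives the time, the measured TCP pose, the force, the opening and the grip force at its end, in the units of the state.
- telemetry.sense(): the state, without advancing time (a new reading comes with each control period).
- eyes.grab_frame(name): name is "side" or "top" or "wrist"; returns the picture (420x560x3 uint8, red, green, blue); there is no depth.
- eyes.camera_model(name): a dict with "vfov" (degrees; the focal length in pixels is half the picture's height over the tangent of half this angle, whatever the lens; pixels are square), "cx", "cy" (the principal point, pixels), "cam_to_world" (4x4, takes a point from camera to world coordinates). Camera axes: x right, y down, z forward; pixel columns grow to the right and rows downward; lengths in m; the calibration is good to about 2 mm. A picture is of the moment at which its call begins: read the wrist's pose just before it. camera_model takes no time and is no camera call; for the wrist camera it gives the pose at the moment of the call.
- hand_in(): hands the job in; it is judged then, once.
The state is a dict: "time": time; "joint_positions": joint angles; "qd": joint speeds; "tau": joint torques, N m; "tool_pos": TCP position; "orientation": TCP orientation; "wrist_force": force on the tool from outside, world axes, zero at the start; "moment": the same for the moment, N m; "gripper_width": finger opening in m; "grip_force": force on a finger pad.
Only numpy, scipy, OpenCV 4.12 (cv2) and the standard library are available. Lean on these libraries where they do the work, as an engineer would, in place of code of your own. Each camera call takes 0.05 s, during which the arm holds its last target. There are 200 camera calls.

## Working session

There is one attempt and no reset: what is moved stays moved. The work goes in short steps, Python scripts to look and compute and a tool call to move; the robot and the scene stay as the last step left them, time stands still between calls to the robot, and variables do not carry over. Pictures are saved under pics/ and viewed, at most 10 in all, crops included, and the job is handed in when it is done.

Besides the shell and the picture viewer there is one more tool, called after "Call:" by a JSON object that holds its "name" and its "arguments", one argument or row to a line. arm_command: Moves the arm, as the interface text tells. Its arguments: {"type":"object","properties":{"plan":{"type":"array"},"newtons":{"type":"number"}},"required":["plan"]}

```bash
mkdir -p pics; cat > h.py <<'E'
import numpy as np, cv2
from rig import telemetry, eyes
def K(n):
    c=eyes.camera_model(n); f=210/np.tan(np.radians(c['vfov'])/2); return f,c['cx'],c['cy'],np.array(c['cam_to_world'])
def ray(n,u,v,m=None):
    f,cx,cy,T=m or K(n); d=T[:3,:3]@np.array([(u-cx)/f,(v-cy)/f,1]); return T[:3,3],d
def onz(n,u,v,z,m=None):
    o,d=ray(n,u,v,m); return o+d*(z-o[2])/d[2]
def proj(n,p,m=None):
    f,cx,cy,T=m or K(n); q=T[:3,:3].T@(np.array(p)-T[:3,3]); return q[0]/q[2]*f+cx,q[1]/q[2]*f+cy
def grab(n,s=None):
    a=eyes.grab_frame(n)
    if s: cv2.imwrite('pics/'+s,cv2.cvtColor(a,cv2.COLOR_RGB2BGR))
    return a
E
python3 - <<'E'
from h import *
for n in('top','side'):
    grab(n,n+'0.png'); print(n,K(n))
print(telemetry.sense())
E
```

```text
top (np.float64(420.2965978081628), 273.29325707069887, 207.62853062966144, array([[ 0.01278503, -0.99382339,  0.11023436,  0.29296142],
       [-0.9998411 , -0.01133648,  0.01375742,  0.10590171],
       [-0.01242278, -0.11039274, -0.9938104 ,  1.29944859],
       [ 0.        ,  0.        ,  0.        ,  1.        ]]))
side (np.float64(500.37833012727), 279.29722879394217, 211.43058770658823, array([[-0.78679038, -0.39294549,  0.47597766, -0.17415663],
       [-0.61696562,  0.52284421, -0.58820689,  0.84224019],
       [-0.01772892, -0.75645738, -0.65380266,  0.91307794],
       [ 0.        ,  0.        ,  0.        ,  1.        ]]))
{'time': 0.1, 'joint_positions': array([-1.42361438e+00,  3.51161922e-01,  1.65233251e+00,  5.02903863e-05,
        1.13909531e+00, -8.45821813e-02]), 'qd': array([-0.00014804, -0.00060796, -0.0015597 , -0.00114233, -0.00201233,
        0.0002514 ]), 'tau': array([ 5.23118233e-04, -4.98027527e+01, -2.85703629e+01,  7.00470828e-02,
        2.38831487e-02, -5.92880770e-05]), 'tool_pos': array([ 0.12633814, -0.5350158 ,  0.24317693]), 'orientation': array([-3.11953506e+00, -3.63091749e-01, -2.26752166e-05]), 'wrist_force': array([-0.34461694, -0.05390158,  1.03002515]), 'moment': array([ 0.04816473, -0.07363471,  0.00519556]), 'grip_force': 0.0, 'gripper_width': 0.09290672041255343}
```

View pics/top0.png

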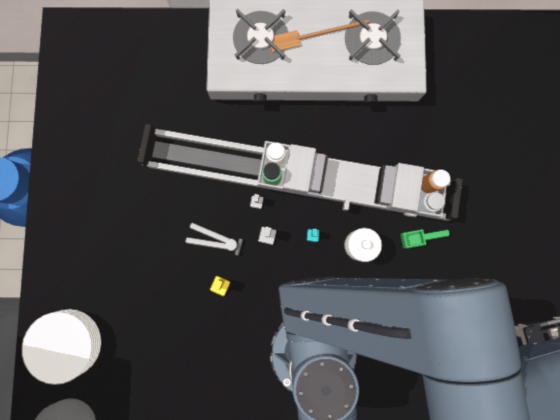

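View pics/side0.png

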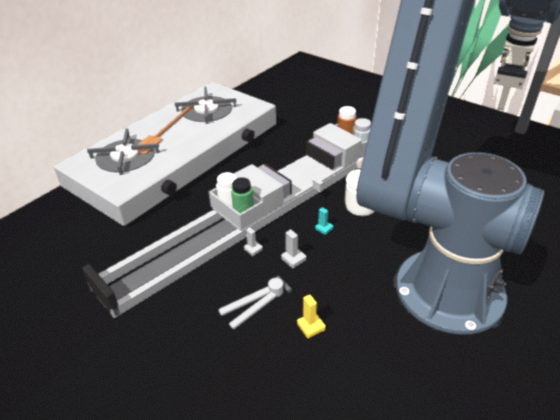

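The top view shows the bed running from (458,198) at the start end to (147,145). The carriage is at the right, with its pointer at about (346,206). Two grey clips stand at (257,201), the smaller, and (267,236), the larger. Next I'll enlarge it.

```bash
python3 - <<'E'
from h import *
a=cv2.imread('pics/top0.png'); 
c=cv2.resize(a[120:250,135:475],None,fx=2.35,fy=2.35,interpolation=cv2.INTER_CUBIC)
b=cv2.imread('pics/side0.png')
d=cv2.resize(b[130:280,200:400],(400,300),interpolation=cv2.INTER_CUBIC); d2=cv2.resize(b[215:275,235:315],(400,300),interpolation=cv2.INTER_CUBIC)
cv2.imwrite('pics/crop.png',np.vstack([c[:, :799],np.hstack([d,d2])[:295,:799]]))
E
```

```text
(no output)
```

View pics/crop.png

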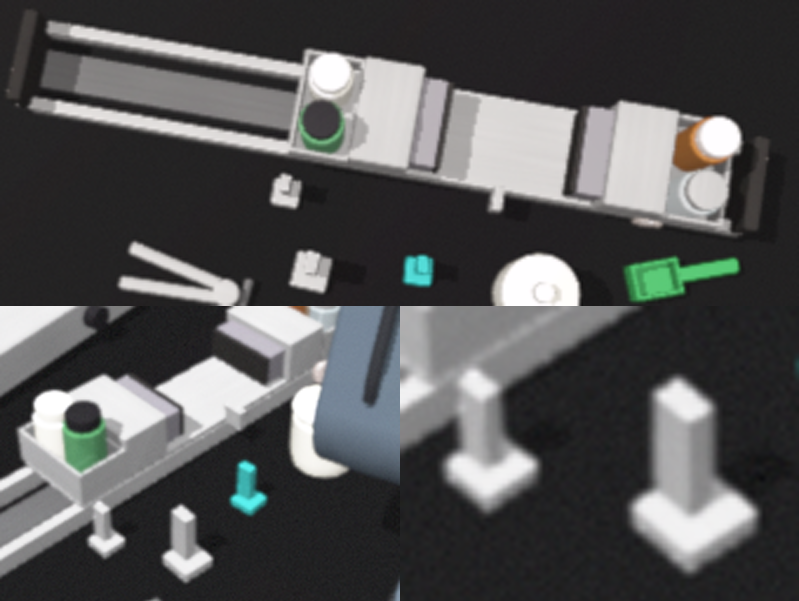

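```bash
cat >> h.py <<'E'
def tri(pt,ps):
    A=[];b=[]
    for n,(u,v) in (('top',pt),('side',ps)):
        o,d=ray(n,u,v); d=d/np.linalg.norm(d); P=np.eye(3)-np.outer(d,d); A.append(P); b.append(P@o)
    x=np.linalg.lstsq(np.vstack(A),np.hstack(b),rcond=None)[0]; return x
E
python3 - <<'E'
from h import *
np.set_printoptions(precision=4,suppress=True)
a=cv2.imread('pics/top0.png').astype(int); g=a.min(2)
lo=[];hi=[]
for u in range(165,250,3):
    col=g[125:195,u]; w=np.where(col>110)[0]
    if len(w): hi.append((u,125+w[0]-.5)); lo.append((u,125+w[-1]+.5))
for L in (hi,lo):
    P=np.array([onz('top',u,v,.03)[:2] for u,v in L]); P=P[5:]
    l=cv2.fitLine(P.astype(np.float32),cv2.DIST_HUBER,0,.01,.01).ravel(); print(l,np.degrees(np.arctan2(l[1],l[0]))%180)
clip=tri((256.7,197.4),(250.4,229)); ptr=tri((346.1,208.3),(318,182))
print('clip',clip,onz('top',256.7,197.4,.063)); print('ptr',ptr,onz('top',346.1,208.3,.078))
# stops top corners, dark: right face near crop(745,150)
for n,uv in (('stopR',(135+756/2.35,120+185/2.35)),('stopL',(135+25/2.35,120+55/2.35))): print(n,uv,onz('top',*uv,.075))
# buffers' face edges top z=.096: ahead right edge centre crop(440,125) ; behind left edge crop(580,150)
print('ahead',onz('top',135+440/2.35,120+125/2.35,.096),'beh',onz('top',135+582/2.35,120+152/2.35,.096))
# green lid in both
f=cv2.imread('pics/top0.png'); 
for n in('top','side'):
    h=cv2.cvtColor(cv2.imread(f'pics/{n}0.png'),cv2.COLOR_BGR2HSV)
    m=cv2.inRange(h,(50,90,30),(85,255,255)); k,_,s,c=cv2.connectedComponentsWithStats(m)
    print(n,[(s[i].tolist(),c[i]) for i in range(1,k) if s[i,4]>15])
    m=cv2.inRange(h,(5,120,60),(18,255,255)); k,_,s,c=cv2.connectedComponentsWithStats(m)
    print('or',[(s[i].tolist(),c[i]) for i in range(1,k) if s[i,4]>15])
E
```

```text
[0.1646 0.9864 0.6471 0.3087] 80.526474
[0.1655 0.9862 0.5219 0.3051] 80.4756
clip [0.4607 0.1731 0.0626] [0.4601 0.1727 0.063 ]
ptr [ 0.4341 -0.0902  0.0609] [ 0.4289 -0.0896  0.078 ]
stopR (456.70212765957444, 198.72340425531917) [ 0.4611 -0.4128  0.075 ]
stopL (145.63829787234042, 143.40425531914894) [0.6178 0.5075 0.075 ]
ahead [ 0.5287 -0.0182  0.096 ] beh [ 0.4968 -0.1926  0.096 ]
top [([274, 174, 7, 8, 20], array([277.35, 177.85])), ([265, 177, 8, 6, 23], array([267.4783, 180.1304])), ([400, 229, 50, 20, 617], array([420.5786, 237.248 ]))]
or [([273, 22, 87, 28, 505], array([300.2931,  36.9644])), ([422, 172, 21, 20, 182], array([428.4396, 184.0989]))]
side [([458, 0, 43, 76, 1370], array([478.2314,  32.7562])), ([478, 29, 30, 43, 397], array([493.9647,  49.1511])), ([232, 188, 21, 24, 320], array([242.0719, 199.6219]))]
or [([140, 106, 51, 38, 192], array([161.3125, 130.9115])), ([337, 115, 20, 18, 174], array([345.6724, 123.3908])), ([139, 149, 11, 5, 31], array([143.9677, 150.8065]))]
```

The smaller grey clip is the mark: its fin top is at side (250,229) and top (257,197). The pointer tip is at top (346,208). The travel needed is about 0.264 m. Next I'll move the hand over the bay, close it and align it.

Call:
{"name": "arm_command", "arguments": {
  "plan": [
    [[24.5,26.9,0,0,0,-1.44,-1],[24.5,26.9,0,0,0,-1.44,-1],[24.5,26.9,0,0,0,-1.44,-1],[24.5,26.9,0,0,0,-1.44,-1],[24.5,26.9,0,0,0,-1.44,-1],[24.5,26.9,0,0,0,-1.44,-1],[24.5,26.9,0,0,0,-1.44,-1],[24.5,26.9,0,0,0,-1.44,-1]]
  ]
}}

```text
time: 0.77
tool_pos: [0.3232, -0.3185, 0.2435]
orientation: [-3.141, -0.046, 0.0]
wrist_force: [0.5, -0.0, 0.3]
gripper_width: 0.0443
grip_force: 0.0
```

Call:
{"name": "arm_command", "arguments": {
  "plan": [
    [[24.5,26.9,0,0,0,-1.44,-1],[24.5,26.9,0,0,0,-1.44,-1],[24.5,26.9,0,0,0,-1.44,-1],[24.5,26.9,0,0,0,-1.44,-1],[24.5,26.9,0,0,0,-1.44,-1],[24.5,26.9,0,0,0,-1.44,-1],[24.5,26.9,0,0,0,-1.44,-1],[24.5,26.9,0,0,0,-1.44,-1]]
  ]
}}

```text
time: 1.43
tool_pos: [0.5192, -0.1031, 0.2434]
orientation: [-3.13, 0.269, 0.001]
wrist_force: [-0.0, -0.5, 0.6]
gripper_width: 0.0003
grip_force: 0.0
```

```bash
cat >> h.py <<'E'
from scipy.spatial.transform import Rotation as Rn
EX=np.array([.165,.9863,0]); EX/=np.linalg.norm(EX); EY=np.array([-EX[1],EX[0],0])
O=np.array([.518,-.105,0])  # bay centre at start
def green(im):
    h=cv2.cvtColor(im,cv2.COLOR_RGB2HSV); m=cv2.inRange(h,(50,90,30),(85,255,255)); m[:150]=0
    k,_,s,c=cv2.connectedComponentsWithStats(m)
    i=1+np.argmax(s[1:,4]); return c[i],s[i]
G0=onz('side',242.0719,199.6219,.10)@EX
def carr(im=None):
    im=grab('side') if im is None else im
    c,s=green(im); return (onz('side',*c,.10)@EX-G0)*1e3, s
def hand():
    t=telemetry.sense(); p=t['tool_pos']-O; R=Rn.from_rotvec(t['orientation']).as_matrix()
    return dict(t=round(t['time'],3),s=round(p@EX*1e3,1),lat=round(p@EY*1e3,1),z=round(p[2]*1e3,1),yawerr=round(np.degrees(np.arctan2(R[:2,1]@EY[:2],R[:2,1]@EX[:2])),2),zax=R[:,2].round(3),F=t['wrist_force'].round(1),Fs=round(t['wrist_force']@EX,2),w=round(t['gripper_width']*1e3,1))
E
python3 - <<'E'
from h import *
print(hand()); b=grab('side','side1.png'); print(carr(b)); a=grab('wrist','w1.png');c=grab('top','top1.png')
cv2.imwrite('pics/m1.png',cv2.cvtColor(np.vstack([np.hstack([cv2.resize(x,(400,300)) for x in (a,b)]),np.hstack([cv2.resize(c,(400,300))]*2)]),cv2.COLOR_RGB2BGR))
E
```

```text
{'t': 1.433, 's': np.float64(2.0), 'lat': np.float64(-0.9), 'z': np.float64(243.4), 'yawerr': np.float64(179.67), 'zax': array([-0.,  0., -1.]), 'F': array([-0. , -0.5,  0.6]), 'Fs': np.float64(-0.52), 'w': 0.3}
(np.float64(-0.011018528293327279), array([232, 188,  21,  24, 330], dtype=int32))
```

View pics/m1.png

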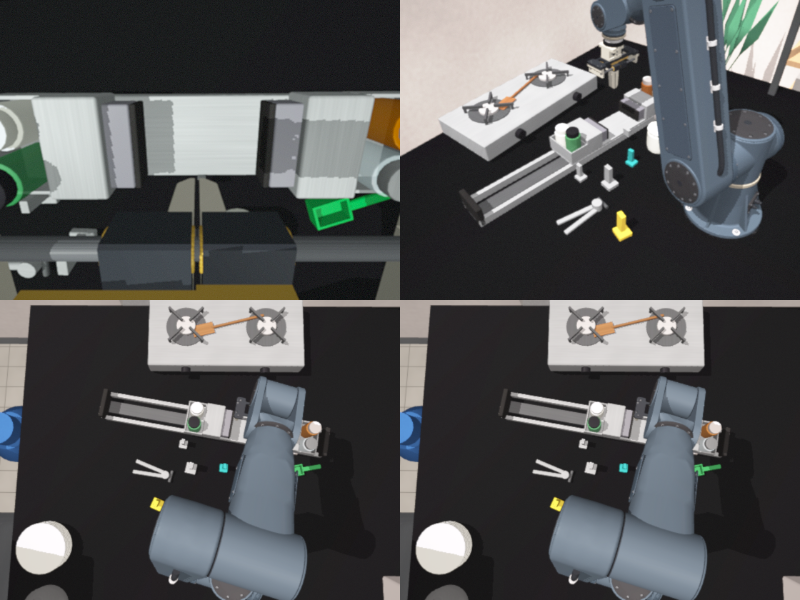

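The wrist view shows the bay floor (145–260, 95–175) with a buffer at each end, and the closed hand is over its middle. The green pot, at side (242,200), works as a tracker. Next I'll descend and launch.

Call:
{"name": "arm_command", "arguments": {
  "plan": [
    [[1,5.9,-31.6,0,0,0,-1],[1,5.9,-31.6,0,0,0,-1],[1,5.9,-31.6,0,0,0,-1],[1,5.9,-31.6,0,0,0,-1],[1,5.9,-31.6,0,0,0,-1],[1,5.9,0,0,0,0,-1],[1,5.9,0,0,0,0,-1],[0.6,3.55,0,0,0,0,-1]]
  ]
}}

```text
time: 2.25
tool_pos: [0.5266, -0.0601, 0.0873]
orientation: [3.13, -0.268, 0.003]
wrist_force: [-0.9, -0.3, 0.5]
gripper_width: 0.0004
grip_force: 0.0
```

```bash
python3 - <<'E'
from h import *
print(hand(),carr()[0])
E
```

```text
{'t': 2.25, 's': np.float64(45.7), 'lat': np.float64(-1.1), 'z': np.float64(87.3), 'yawerr': np.float64(179.73), 'zax': array([ 0.002, -0.   , -1.   ]), 'F': array([-0.9, -0.3,  0.5]), 'Fs': np.float64(-0.44), 'w': 0.4} 0.011535821482083763
```

Call:
{"name": "arm_command", "arguments": {
  "plan": [
    [[0.6,3.55,0,0,0,0,-1],[0.6,3.55,0,0,0,0,-1],[0.6,3.55,0,0,0,0,-1],[0.6,3.55,0,0,0,0,-1],[0.6,3.55,0,0,0,0,-1],[0.6,3.55,0,0,0,0,-1],[0.6,3.55,0,0,0,0,-1],[0.6,3.55,0,0,0,0,-1]]
  ]
}}

```text
time: 2.97
tool_pos: [0.5309, -0.0313, 0.0856]
orientation: [3.13, -0.267, 0.0]
wrist_force: [-0.0, 0.3, 1.2]
gripper_width: 0.0005
grip_force: 0.3
```

Call:
{"name": "arm_command", "arguments": {
  "plan": [
    [[0.6,3.55,0,0,0,0,-1],[0.6,3.55,0,0,0,0,-1],[0.6,3.55,0,0,0,0,-1],[0.6,3.55,0,0,0,0,-1],[0.6,3.55,0,0,0,0,-1],[0.6,3.55,0,0,0,0,-1],[0.6,3.55,0,0,0,0,-1],[0.6,3.55,0,0,0,0,-1]]
  ]
}}

```text
time: 3.63
tool_pos: [0.5356, -0.0029, 0.0856]
orientation: [-3.13, 0.267, 0.0]
wrist_force: [-0.4, 0.3, -0.1]
gripper_width: 0.0007
grip_force: 0.0
```

```bash
python3 - <<'E'
from h import *
for i in range(4): print(telemetry.sense()['time'],carr()[0])
print(hand())
E
```

```text
3.6333 48.741557900670365
3.6833 52.25722453904547
3.7333 56.202868812551046
3.7833 60.007600421793875
{'t': 3.833, 's': np.float64(103.4), 'lat': np.float64(-0.5), 'z': np.float64(85.6), 'yawerr': np.float64(179.75), 'zax': array([-0., -0., -1.]), 'F': array([ 0. , -0.4,  0.3]), 'Fs': np.float64(-0.38), 'w': 0.6}
```

Call:
{"name": "arm_command", "arguments": {
  "plan": [
    [[0.6,3.55,0,0,0,0,-1],[0.6,3.55,0,0,0,0,-1],[0.6,3.55,0,0,0,0,-1],[0.6,3.55,0,0,0,0,-1],[0.6,3.55,0,0,0,0,-1],[0.6,3.55,0,0,0,0,-1],[0.6,3.55,0,0,0,0,-1],[0.6,3.55,0,0,0,0,-1]]
  ]
}}

```text
time: 4.5
tool_pos: [0.5404, 0.0256, 0.0856]
orientation: [3.13, -0.267, 0.0]
wrist_force: [-0.8, -0.1, 0.2]
gripper_width: 0.0004
grip_force: 0.0
```

```bash
python3 - <<'E'
from h import *
for i in range(2): print(telemetry.sense()['time'],carr()[0])
print(hand())
E
```

```text
4.5 109.06342547339365
4.55 112.23019974150084
{'t': 4.6, 's': np.float64(132.6), 'lat': np.float64(-0.6), 'z': np.float64(85.6), 'yawerr': np.float64(179.77), 'zax': array([ 0.,  0., -1.]), 'F': array([ 0.1, -0.1, -0.6]), 'Fs': np.float64(-0.04), 'w': 0.9}
```

Call:
{"name": "arm_command", "arguments": {
  "plan": [
    [[0.6,3.55,0,0,0,0,-1],[0.6,3.55,0,0,0,0,-1],[0.6,3.55,0,0,0,0,-1],[0.6,3.55,0,0,0,0,-1],[0.6,3.55,0,0,0,0,-1],[0.6,3.55,0,0,0,0,-1],[0.6,3.55,0,0,0,0,-1],[0.6,3.55,0,0,0,0,-1]]
  ]
}}

```text
time: 5.27
tool_pos: [0.5452, 0.054, 0.0856]
orientation: [-3.13, 0.267, 0.0]
wrist_force: [0.1, -0.4, 0.6]
gripper_width: 0.0004
grip_force: 0.0
```

```bash
python3 - <<'E'
from h import *
for i in range(3): print(telemetry.sense()['time'],carr()[0])
print(hand())
E
```

```text
5.2667 153.78541214920344
5.3167 156.5247217252838
5.3667 159.37670324874514
{'t': 5.417, 's': np.float64(161.1), 'lat': np.float64(-0.6), 'z': np.float64(85.6), 'yawerr': np.float64(179.76), 'zax': array([ 0.,  0., -1.]), 'F': array([-0. , -0.5, -0. ]), 'Fs': np.float64(-0.45), 'w': -0.1}
```

Call:
{"name": "arm_command", "arguments": {
  "plan": [
    [[0.16,0.98,0,0,0,0,-1],[0.16,0.98,0,0,0,0,-1],[0.16,0.98,0,0,0,0,-1],[0.16,0.98,0,0,0,0,-1],[0.16,0.98,0,0,0,0,-1],[0.16,0.98,0,0,0,0,-1],[0.16,0.98,0,0,0,0,-1],[0.16,0.98,0,0,0,0,-1]]
  ]
}}

```text
time: 6.08
tool_pos: [0.5464, 0.0615, 0.0856]
orientation: [3.13, -0.267, -0.0]
wrist_force: [-1.0, -0.1, 0.2]
gripper_width: 0.0006
grip_force: 0.0
```

```bash
python3 - <<'E'
from h import *
for i in range(3): print(telemetry.sense()['time'],carr()[0])
print(hand())
E
```

```text
6.0833 193.81241330388633
6.1333 196.13348948499242
6.1833 198.22585723939306
{'t': 6.233, 's': np.float64(168.9), 'lat': np.float64(-0.6), 'z': np.float64(85.6), 'yawerr': np.float64(179.74), 'zax': array([-0.,  0., -1.]), 'F': array([ 1.2, -0.1, -0.2]), 'Fs': np.float64(0.05), 'w': 0.5}
```

Call:
{"name": "arm_command", "arguments": {
  "plan": [
    [[0.22,1.31,0,0,0,0,-1],[0.22,1.31,0,0,0,0,-1],[0.22,1.31,0,0,0,0,-1],[0.22,1.31,0,0,0,0,-1],[0.22,1.31,0,0,0,0,-1],[0.22,1.31,0,0,0,0,-1],[0.22,1.31,0,0,0,0,-1],[0.22,1.31,0,0,0,0,-1]]
  ]
}}

```text
time: 6.9
tool_pos: [0.5482, 0.072, 0.0856]
orientation: [-3.13, 0.267, 0.0]
wrist_force: [-0.3, 0.4, -0.1]
gripper_width: 0.0006
grip_force: 0.0
```

```bash
python3 - <<'E'
from h import *
print(telemetry.sense()['time'],carr()[0]);print(hand())
E
```

```text
6.9 226.75528479596434
{'t': 6.95, 's': np.float64(179.8), 'lat': np.float64(-0.6), 'z': np.float64(85.6), 'yawerr': np.float64(179.75), 'zax': array([ 0.,  0., -1.]), 'F': array([-0.6,  0.7,  0.1]), 'Fs': np.float64(0.63), 'w': 0.7}
```

Call:
{"name": "arm_command", "arguments": {
  "plan": [
    [[0.22,1.31,0,0,0,0,-1],[0.22,1.31,0,0,0,0,-1],[0.22,1.31,0,0,0,0,-1],[0.22,1.31,0,0,0,0,-1],[0.22,1.31,0,0,0,0,-1],[0.22,1.31,0,0,0,0,-1],[0.22,1.31,0,0,0,0,-1],[0.22,1.31,0,0,0,0,-1]]
  ]
}}

```text
time: 7.62
tool_pos: [0.55, 0.0825, 0.0856]
orientation: [-3.13, 0.267, -0.0]
wrist_force: [-0.1, 0.0, -0.2]
gripper_width: 0.0007
grip_force: 0.0
```

Call:
{"name": "arm_command", "arguments": {
  "plan": [
    [[0.22,1.31,0,0,0,0,-1],[0.22,1.31,0,0,0,0,-1],[0.22,1.31,0,0,0,0,-1],[0.22,1.31,0,0,0,0,-1],[0.22,1.31,0,0,0,0,-1],[0.22,1.31,0,0,0,0,-1],[0.22,1.31,0,0,0,0,-1],[0.22,1.31,0,0,0,0,-1]]
  ]
}}

```text
time: 8.28
tool_pos: [0.5518, 0.093, 0.0857]
orientation: [-3.13, 0.267, -0.0]
wrist_force: [-0.5, -0.8, -0.1]
gripper_width: 0.0005
grip_force: 0.1
```

Call:
{"name": "arm_command", "arguments": {
  "plan": [
    [[0.22,1.31,0,0,0,0,-1],[0.22,1.31,0,0,0,0,-1],[0.22,1.31,0,0,0,0,-1],[0.22,1.31,0,0,0,0,-1],[0.22,1.31,0,0,0,0,-1],[0.22,1.31,0,0,0,0,-1],[0.22,1.31,0,0,0,0,-1],[0.22,1.31,0,0,0,0,-1]]
  ]
}}

```text
time: 8.95
tool_pos: [0.5535, 0.1035, 0.0856]
orientation: [3.13, -0.267, -0.0]
wrist_force: [0.1, 0.2, -0.1]
gripper_width: 0.0001
grip_force: 0.0
```

```bash
python3 - <<'E'
from h import *
for i in range(3): print(telemetry.sense()['time'],carr()[0])
print(hand())
E
```

```text
8.95 273.34665032624605
9.0 273.5415646419895
9.05 273.7854882301045
{'t': 9.1, 's': np.float64(211.4), 'lat': np.float64(-0.6), 'z': np.float64(85.6), 'yawerr': np.float64(179.75), 'zax': array([-0.,  0., -1.]), 'F': array([-0.3,  0.6, -0.1]), 'Fs': np.float64(0.53), 'w': 0.7}
```

Call:
{"name": "arm_command", "arguments": {
  "plan": [
    [[0,0,0,0,0,0,-1],[0,0,0,0,0,0,-1],[0,0,0,0,0,0,-1],[0,0,0,0,0,0,-1],[0,0,0,0,0,0,-1],[0,0,0,0,0,0,-1],[0,0,0,0,0,0,-1],[0,0,0,0,0,0,-1]]
  ]
}}

```text
time: 9.77
tool_pos: [0.5535, 0.1033, 0.0856]
orientation: [-3.13, 0.267, 0.0]
wrist_force: [-1.1, -0.5, -0.8]
gripper_width: 0.0006
grip_force: 0.0
```

```bash
python3 - <<'E'
from h import *
for i in range(2): print(telemetry.sense()['time'],carr()[0])
b=grab('side');c=grab('top')
print(hand())
f=lambda x,w:cv2.resize(x,w,interpolation=cv2.INTER_CUBIC)
cv2.imwrite('pics/m2.png',cv2.cvtColor(np.hstack([f(b[200:275,205:305],(400,300)),f(c[150:225,210:310],(400,300))]),cv2.COLOR_RGB2BGR))
E
```

```text
9.7667 276.4250455502188
9.8167 276.4474046636204
{'t': 9.967, 's': np.float64(211.3), 'lat': np.float64(-0.6), 'z': np.float64(85.6), 'yawerr': np.float64(179.74), 'zax': array([ 0.,  0., -1.]), 'F': array([-0.3, -0.1, -0.2]), 'Fs': np.float64(-0.1), 'w': 0.3}
```

View pics/m2.png

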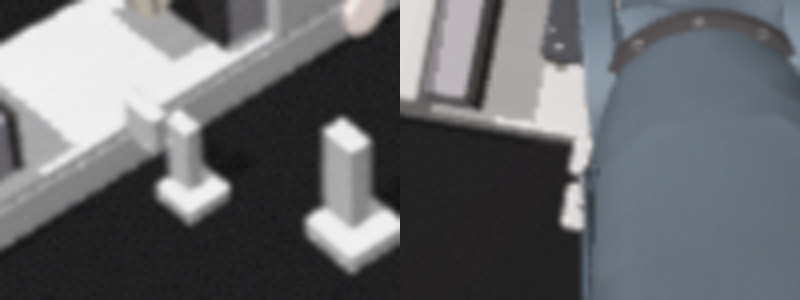

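```bash
python3 - <<'E'
from h import *
np.set_printoptions(precision=2,suppress=True)
cl=onz('side',250.7,229.5,.063); print('clip bedx',cl@EX*1e3, 'top',onz('top',256.7,197.4,.063)@EX*1e3,'lat',cl@EY*1e3)
tip=cl-13e-3*EY
for s in(0,.006,.012,.018):
    r=[]
    for dx in(-.006,.006):
        for z in(.048,.078):
            p=tip+EX*(s+dx); p[2]=z; u=proj('side',p); r.append(((u[0]-205)*4,(u[1]-200)*4))
    print(s,np.array(r).ravel())
print(telemetry.sense()['time'],carr()[0])
im=grab('side','side2.png'); cv2.imwrite('pics/c3.png',cv2.cvtColor(cv2.resize(im[215:245,225:265],(800,600),interpolation=cv2.INTER_CUBIC),cv2.COLOR_RGB2BGR))
print(telemetry.sense()['time'],carr()[0])
E
```

```text
clip bedx 248.08134290867972 top 246.2360937734424 lat -424.12477810583187
0 [178.21 120.76 175.49  85.62 163.61 129.69 160.65  94.51]
0.006 [170.93 125.21 168.09  90.05 156.26 134.18 153.18  98.99]
0.012 [163.61 129.69 160.65  94.51 148.88 138.7  145.67 103.49]
0.018 [156.26 134.18 153.18  98.99 141.46 143.23 138.12 108.01]
9.9667 277.03847848402216
10.0667 276.8460339233281
```

View pics/c3.png

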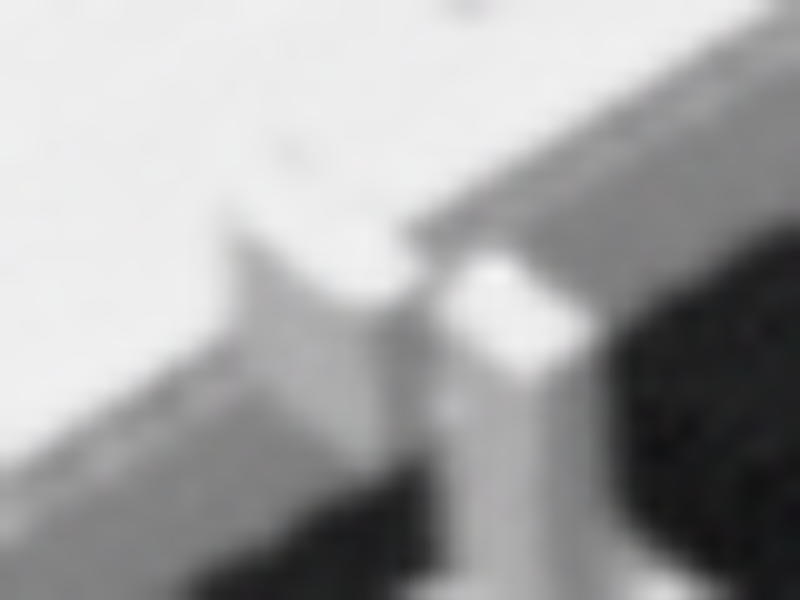

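```bash
python3 - <<'E'
from h import *
g=lambda u,v,z:onz('side',225+u/20,215+v/20,z)
for n,u,v,z in(('tip+x top',372,305,.063),('tip+x bot',372,470,.033),('tip-x top',425,268,.063),('clip L',440,300,.063),('clip F',530,380,.063),('clip R',600,322,.063),('clip T',500,255,.063)):
    p=g(u,v,z); print(n,round(p@EX*1e3,1),round(p@EY*1e3,1))
print(onz('top',256.7,197.4,.063)@EX*1e3-onz('top',346.1,208.3,.063)@EX*1e3)
print(telemetry.sense()['time'],carr()[0])
E
```

```text
tip+x top 262.7 -434.2
tip+x bot 263.2 -436.7
tip-x top 253.6 -434.9
clip L 256.0 -429.1
clip F 257.1 -410.2
clip R 244.1 -412.3
clip T 245.2 -430.3
265.9585331182828
10.1167 276.89813371111495
```

The pointer is about 7–8 mm past the clip: its +x edge is at side (243.6,230) and the clip fin's centre is at (251,231). The carriage is at rest, so I'll nudge it gently back on the rear buffer.

Call:
{"name": "arm_command", "arguments": {
  "plan": [
    [[-0.04,-0.25,0,0,0,0,-1],[-0.04,-0.25,0,0,0,0,-1],[-0.04,-0.25,0,0,0,0,-1],[-0.04,-0.25,0,0,0,0,-1],[-0.04,-0.25,0,0,0,0,-1],[-0.04,-0.25,0,0,0,0,-1],[-0.04,-0.25,0,0,0,0,-1],[-0.04,-0.25,0,0,0,0,-1]]
  ]
}}

```text
time: 10.83
tool_pos: [0.5532, 0.1013, 0.0856]
orientation: [-3.13, 0.267, -0.0]
wrist_force: [0.9, -0.3, 0.2]
gripper_width: 0.0
grip_force: 0.0
```

Call:
{"name": "arm_command", "arguments": {
  "plan": [
    [[-0.04,-0.25,0,0,0,0,-1],[-0.04,-0.25,0,0,0,0,-1],[-0.04,-0.25,0,0,0,0,-1],[-0.04,-0.25,0,0,0,0,-1],[-0.04,-0.25,0,0,0,0,-1],[-0.04,-0.25,0,0,0,0,-1],[-0.04,-0.25,0,0,0,0,-1],[-0.04,-0.25,0,0,0,0,-1]]
  ]
}}

```text
time: 11.5
tool_pos: [0.5529, 0.0993, 0.0856]
orientation: [-3.13, 0.267, -0.0]
wrist_force: [-0.0, 0.6, -0.3]
gripper_width: 0.0004
grip_force: 0.0
```

```bash
python3 - <<'E'
from h import *
for i in range(2): print(telemetry.sense()['time'],carr()[0])
print(hand())
E
```

```text
11.5 271.746779580549
11.55 271.7808714165154
{'t': 11.6, 's': np.float64(207.3), 'lat': np.float64(-0.6), 'z': np.float64(85.6), 'yawerr': np.float64(179.74), 'zax': array([-0., -0., -1.]), 'F': array([0.8, 0.2, 0.6]), 'Fs': np.float64(0.38), 'w': 0.6}
```

Call:
{"name": "arm_command", "arguments": {
  "plan": [
    [[0,0,0,0,0,0,-1],[0,0,0,0,0,0,-1],[0,0,0,0,0,0,-1],[0,0,0,0,0,0,-1],[0,0,0,0,0,0,-1],[0,0,0,0,0,0,-1],[0,0,0,0,0,0,-1],[0,0,0,0,0,0,-1]]
  ]
}}

```text
time: 12.27
tool_pos: [0.5529, 0.0993, 0.0856]
orientation: [-3.13, 0.267, -0.0]
wrist_force: [-0.1, -0.3, -0.3]
gripper_width: 0.0003
grip_force: 0.0
```

```bash
python3 - <<'E'
from h import *
for i in range(2): print(telemetry.sense()['time'],carr()[0])
print(hand())
E
```

```text
12.2667 270.5089070563771
12.3167 270.39220156803736
{'t': 12.367, 's': np.float64(207.3), 'lat': np.float64(-0.7), 'z': np.float64(85.6), 'yawerr': np.float64(179.74), 'zax': array([ 0.,  0., -1.]), 'F': array([-0.4, -0.4,  0.6]), 'Fs': np.float64(-0.46), 'w': 0.7}
```

Call:
{"name": "arm_command", "arguments": {
  "plan": [
    [[1.6,9.9,0,0,0,0,-1],[3.3,19.7,0,0,0,0,-1],[3.3,19.7,5,0,0,0,-1],[0,0,30,0,0,0,-1],[0,0,30,0,0,0,-1],[0,0,30,0,0,0,-1],[0,0,30,0,0,0,-1],[0,0,30,0,0,0,-1]]
  ]
}}

```text
time: 13.03
tool_pos: [0.5608, 0.1494, 0.2422]
orientation: [-3.13, 0.267, 0.0]
wrist_force: [-0.4, 1.3, 0.1]
gripper_width: 0.0004
grip_force: 0.0
```

Call:
{"name": "arm_command", "arguments": {
  "plan": [
    [[0,-35,4,0,0,0,-1],[0,-35,4,0,0,0,-1],[0,-35,4,0,0,0,-1],[0,-35,4,0,0,0,-1],[0,-35,4,0,0,0,-1],[0,-35,4,0,0,0,-1],[0,-35,4,0,0,0,-1],[0,-35,4,0,0,0,-1]]
  ]
}}

```text
time: 13.7
tool_pos: [0.5611, -0.1325, 0.273]
orientation: [-3.13, 0.267, -0.0]
wrist_force: [0.6, -0.1, -0.2]
gripper_width: 0.0004
grip_force: 0.0
```

```bash
python3 - <<'E'
from h import *
print(telemetry.sense()['time'],carr()[0])
b=grab('side','side4.png');c=grab('top','top4.png');print(telemetry.sense()['time'],carr()[0])
f=lambda x,w:cv2.resize(x,w,interpolation=cv2.INTER_CUBIC)
cv2.imwrite('pics/c4.png',cv2.cvtColor(np.hstack([f(b[213:248,225:265],(400,350)),f(c[175:210,235:275],(400,350))]),cv2.COLOR_RGB2BGR))
E
```

```text
13.7 270.5595930068009
13.85 270.4711452264616
```

View pics/c4.png

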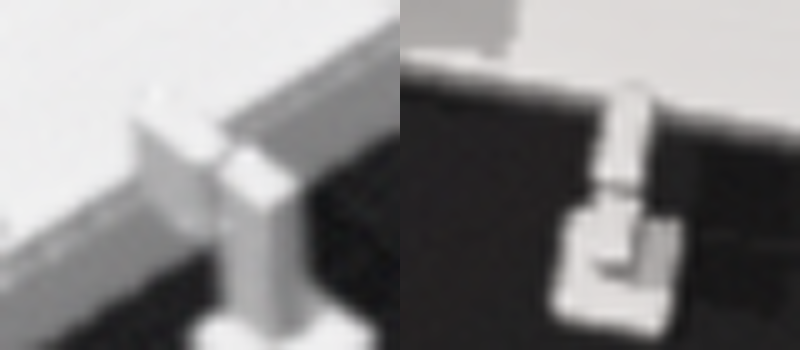

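The carriage is at rest. The pointer at top (265.5,193) is nearly in line with the clip fin at (266,199). I'll measure the remaining offset at sub-pixel level with profiles in the z = 63 mm plane.

```bash
python3 - <<'E'
from h import *
np.set_printoptions(precision=1,suppress=True,linewidth=220)
for n in('top','side'):
    im=cv2.imread(f'pics/{n}4.png').min(2).astype(np.float32)
    s=np.arange(230,275,.5); L=np.arange(-452,-404,1.)
    S,Lm=np.meshgrid(s,L); P=(S[...,None]*EX+Lm[...,None]*EY)/1e3+np.array([0,0,.063])
    f,cx,cy,T=K(n); q=(P-T[:3,3])@T[:3,:3]; u=(q[...,0]/q[...,2]*f+cx).astype(np.float32); v=(q[...,1]/q[...,2]*f+cy).astype(np.float32)
    r=cv2.remap(im,u,v,cv2.INTER_CUBIC); np.save(n+'r.npy',r)
    cv2.imwrite(f'pics/rect_{n}.png',cv2.resize(r,None,fx=4,fy=8,interpolation=cv2.INTER_CUBIC))
a,b=[cv2.imread(f'pics/rect_{n}.png') for n in('top','side')]
for x in(a,b):
    for k in range(0,360,40): x[:6,k]=(0,0,255)
cv2.imwrite('pics/rect.png',np.hstack([a,b]))
E
```

```text
[ WARN:0@0.691] global loadsave.cpp:1063 imwrite_ Unsupported depth image for selected encoder is fallbacked to CV_8U.
```

View pics/rect.png

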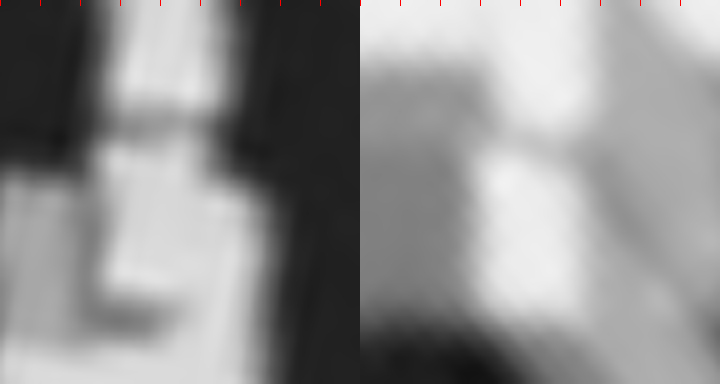

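Both views agree that the pointer is about 1.9 mm past the clip. There is plenty of time for one more soft nudge, so I'll size it.

```bash
python3 - <<'E'
from h import *
def sim(u,T,gap,m=3.,k=60,b=.5,c=.008,dt=.001):
    x=v=h=0;h=gap;out=0
    for i in range(int(6/dt)):
        t=i*dt
        if t<T: h-=u*dt
        F=-k*max(x-h,0)*1e-3   # N, x,h in mm; hand below x pushes negative
        if abs(v)<1e-3 and abs(F)<=c: v=0
        else:
            s=np.sign(v) if abs(v)>=1e-3 else np.sign(F); v+=(F-s*c-b*v*1e-3)/m*1e3*dt
        x+=v*dt
    return round(x,2)
print('prev',[sim(3.04,1.33,g) for g in(0,.3,.6,1)])
for u in(1.2,1.5,1.8,2.1,2.4): print(u,[[sim(u,T,g) for g in(0,.5,1)] for T in(.667,1.333)])
print(hand(),carr()[0])
E
```

```text
prev [np.float64(-7.55), np.float64(-7.55), np.float64(-7.55), np.float64(-7.55)]
1.2 [[np.float64(-1.56), np.float64(-0.32), 0.0], [np.float64(-1.91), np.float64(-1.91), np.float64(-1.08)]]
1.5 [[np.float64(-2.24), np.float64(-0.83), 0.0], [np.float64(-2.62), np.float64(-2.62), np.float64(-2.24)]]
1.8 [[np.float64(-3.01), np.float64(-1.5), np.float64(-0.13)], [np.float64(-3.41), np.float64(-3.41), np.float64(-3.32)]]
2.1 [[np.float64(-3.87), np.float64(-2.3), np.float64(-0.56)], [np.float64(-4.29), np.float64(-4.29), np.float64(-4.29)]]
2.4 [[np.float64(-4.81), np.float64(-3.2), np.float64(-1.2)], [np.float64(-5.25), np.float64(-5.25), np.float64(-5.25)]]
{'t': 13.9, 's': np.float64(-18.8), 'lat': np.float64(-46.9), 'z': np.float64(272.5), 'yawerr': np.float64(179.66), 'zax': array([-0.,  0., -1.]), 'F': array([-0.6,  0.1, -0.1]), 'Fs': np.float64(0.04), 'w': 0.2} 270.44178030542577
```

Call:
{"name": "arm_command", "arguments": {
  "plan": [
    [[-1,35.6,0,0,0,0,-1],[-1,35.6,0,0,0,0,-1],[-1,35.6,0,0,0,0,-1],[-1,35.6,0,0,0,0,-1],[-1,35.6,0,0,0,0,-1],[-1,35.6,0,0,0,0,-1],[0,35.9,0,0,0,0,-1],[0,0,0,0,0,0,-1]]
  ]
}}

```text
time: 14.62
tool_pos: [0.5539, 0.1248, 0.2726]
orientation: [-3.13, 0.258, 0.001]
wrist_force: [0.7, -0.1, 0.1]
gripper_width: 0.0004
grip_force: 0.0
```

Call:
{"name": "arm_command", "arguments": {
  "plan": [
    [[0,0,-32,0,0,0,-1],[0,0,-32,0,0,0,-1],[0,0,-32,0,0,0,-1],[0,0,-32,0,0,0,-1],[0,0,-32,0,0,0,-1],[0,0,-27,0,0,0,-1],[-1,-5.9,0,0,0,0,-1],[-1,-5.9,0,0,0,0,-1]]
  ]
}}

```text
time: 15.28
tool_pos: [0.5522, 0.1068, 0.0852]
orientation: [3.13, -0.265, -0.004]
wrist_force: [0.7, 0.1, 1.0]
gripper_width: 0.0008
grip_force: 0.0
```

```bash
python3 - <<'E'
from h import *
print(carr()[0]);print(carr()[0],hand())
E
```

```text
270.4504234848805
270.4830329863359 {'t': 15.383, 's': np.float64(214.0), 'lat': np.float64(-0.4), 'z': np.float64(87.4), 'yawerr': np.float64(179.74), 'zax': array([ 0.002,  0.   , -1.   ]), 'F': array([-0.6, -0.1, -0.1]), 'Fs': np.float64(-0.17), 'w': 0.3}
```

Call:
{"name": "arm_command", "arguments": {
  "plan": [
    [[-0.26,-1.58,0,0,0,0,-1],[-0.26,-1.58,0,0,0,0,-1],[-0.26,-1.58,0,0,0,0,-1],[-0.13,-0.79,0,0,0,0,-1],[-0.018,-0.107,0,0,0,0,-1],[-0.018,-0.107,0,0,0,0,-1],[-0.018,-0.107,0,0,0,0,-1],[-0.018,-0.107,0,0,0,0,-1]]
  ]
}}

```text
time: 16.05
tool_pos: [0.5521, 0.1004, 0.0856]
orientation: [-3.13, 0.267, 0.0]
wrist_force: [-0.4, -0.6, -0.8]
gripper_width: 0.0004
grip_force: 0.0
```

```bash
python3 - <<'E'
from h import *
print(carr()[0]);print(hand())
E
```

```text
270.2317833808634
{'t': 16.1, 's': np.float64(208.2), 'lat': np.float64(0.3), 'z': np.float64(85.6), 'yawerr': np.float64(179.74), 'zax': array([-0.,  0., -1.]), 'F': array([-0.2,  0.8,  0.8]), 'Fs': np.float64(0.75), 'w': 0.6}
```

Call:
{"name": "arm_command", "arguments": {
  "plan": [
    [[-0.1,-0.6,0,0,0,0,-1],[-0.1,-0.6,0,0,0,0,-1],[-0.018,-0.107,0,0,0,0,-1],[-0.018,-0.107,0,0,0,0,-1],[-0.018,-0.107,0,0,0,0,-1],[-0.018,-0.107,0,0,0,0,-1],[-0.018,-0.107,0,0,0,0,-1],[-0.018,-0.107,0,0,0,0,-1]]
  ]
}}

```text
time: 16.77
tool_pos: [0.5518, 0.0985, 0.0857]
orientation: [-3.13, 0.267, -0.0]
wrist_force: [0.9, -0.6, 0.2]
gripper_width: 0.0005
grip_force: 0.0
```

Call:
{"name": "arm_command", "arguments": {
  "plan": [
    [[-0.018,-0.107,0,0,0,0,-1],[-0.018,-0.107,0,0,0,0,-1],[-0.018,-0.107,0,0,0,0,-1],[-0.018,-0.107,0,0,0,0,-1],[-0.018,-0.107,0,0,0,0,-1],[-0.018,-0.107,0,0,0,0,-1],[-0.018,-0.107,0,0,0,0,-1],[-0.018,-0.107,0,0,0,0,-1]]
  ]
}}

```text
time: 17.43
tool_pos: [0.5516, 0.0977, 0.0856]
orientation: [-3.13, 0.267, 0.0]
wrist_force: [-0.3, 0.3, -0.6]
gripper_width: 0.0012
grip_force: 0.0
```

```bash
python3 - <<'E'
from h import *
print(carr()[0],carr()[0]);print(hand())
E
```

```text
270.6159881275621 270.41744700785375
{'t': 17.533, 's': np.float64(205.4), 'lat': np.float64(0.3), 'z': np.float64(85.6), 'yawerr': np.float64(179.74), 'zax': array([ 0.,  0., -1.]), 'F': array([-0.5, -1. ,  0.4]), 'Fs': np.float64(-1.06), 'w': 0.2}
```

Not in contact yet, so I'll keep creeping.

Call:
{"name": "arm_command", "arguments": {
  "plan": [
    [[-0.018,-0.107,0,0,0,0,-1],[-0.018,-0.107,0,0,0,0,-1],[-0.018,-0.107,0,0,0,0,-1],[-0.018,-0.107,0,0,0,0,-1],[-0.018,-0.107,0,0,0,0,-1],[-0.018,-0.107,0,0,0,0,-1],[-0.018,-0.107,0,0,0,0,-1],[-0.018,-0.107,0,0,0,0,-1]]
  ]
}}

```text
time: 18.2
tool_pos: [0.5514, 0.0968, 0.0856]
orientation: [3.13, -0.267, -0.0]
wrist_force: [1.2, -0.3, -0.0]
gripper_width: 0.001
grip_force: 0.0
```

```bash
python3 - <<'E'
from h import *
print(carr()[0],carr()[0]);print(hand())
E
```

```text
270.24510405235577 269.8823658211252
{'t': 18.3, 's': np.float64(204.5), 'lat': np.float64(0.3), 'z': np.float64(85.6), 'yawerr': np.float64(179.74), 'zax': array([-0., -0., -1.]), 'F': array([-0.1, -0.4, -0.7]), 'Fs': np.float64(-0.38), 'w': 0.6}
```

Call:
{"name": "arm_command", "arguments": {
  "plan": [
    [[-0.018,-0.107,0,0,0,0,-1],[-0.018,-0.107,0,0,0,0,-1],[-0.018,-0.107,0,0,0,0,-1],[-0.018,-0.107,0,0,0,0,-1],[-0.018,-0.107,0,0,0,0,-1],[-0.018,-0.107,0,0,0,0,-1],[-0.018,-0.107,0,0,0,0,-1],[-0.018,-0.107,0,0,0,0,-1]]
  ]
}}

```text
time: 18.97
tool_pos: [0.5513, 0.096, 0.0856]
orientation: [-3.13, 0.267, -0.0]
wrist_force: [-0.4, -0.4, 0.9]
gripper_width: 0.0006
grip_force: 0.0
```

```bash
python3 - <<'E'
from h import *
print(carr()[0],carr()[0]);print(hand())
E
```

```text
268.56655262233113 268.70633993909274
{'t': 19.067, 's': np.float64(203.7), 'lat': np.float64(0.3), 'z': np.float64(85.6), 'yawerr': np.float64(179.74), 'zax': array([-0., -0., -1.]), 'F': array([-0.3,  0.3,  0.3]), 'Fs': np.float64(0.26), 'w': 0.2}
```

Call:
{"name": "arm_command", "arguments": {
  "plan": [
    [[1.6,9.9,0,0,0,0,-1],[3.3,19.7,0,0,0,0,-1],[3.3,19.7,5,0,0,0,-1],[0,0,30,0,0,0,-1],[0,0,30,0,0,0,-1],[0,0,30,0,0,0,-1],[0,0,30,0,0,0,-1],[0,0,30,0,0,0,-1]]
  ]
}}

```text
time: 19.73
tool_pos: [0.5593, 0.146, 0.2422]
orientation: [-3.13, 0.267, 0.0]
wrist_force: [-0.3, -0.7, 0.4]
gripper_width: 0.0005
grip_force: 0.0
```

Call:
{"name": "arm_command", "arguments": {
  "plan": [
    [[0,-35,4,0,0,0,-1],[0,-35,4,0,0,0,-1],[0,-35,4,0,0,0,-1],[0,-35,4,0,0,0,-1],[0,-35,4,0,0,0,-1],[0,-35,4,0,0,0,-1],[0,-35,4,0,0,0,-1],[0,-35,4,0,0,0,-1]]
  ]
}}

```text
time: 20.4
tool_pos: [0.5595, -0.1358, 0.273]
orientation: [-3.13, 0.267, -0.0]
wrist_force: [-0.1, 1.5, 0.3]
gripper_width: 0.0003
grip_force: 0.0
```

```bash
python3 - <<'E'
from h import *
print(telemetry.sense()['time'],carr()[0])
ims=[]
for n in('top','side'):
    im=grab(n).min(2).astype(np.float32)
    s=np.arange(230,275,.5); L=np.arange(-452,-404,1.)
    S,Lm=np.meshgrid(s,L); P=(S[...,None]*EX+Lm[...,None]*EY)/1e3+np.array([0,0,.063])
    f,cx,cy,T=K(n); q=(P-T[:3,3])@T[:3,:3]; u=(q[...,0]/q[...,2]*f+cx).astype(np.float32); v=(q[...,1]/q[...,2]*f+cy).astype(np.float32)
    ims.append(cv2.resize(cv2.remap(im,u,v,cv2.INTER_CUBIC),None,fx=4,fy=8,interpolation=cv2.INTER_CUBIC).clip(0,255).astype(np.uint8))
cv2.imwrite('pics/rect2.png',np.hstack(ims))
print(telemetry.sense()['time'],carr()[0])
E
```

```text
20.4 268.7528855904045
20.55 268.64861117281134
```

View pics/rect2.png

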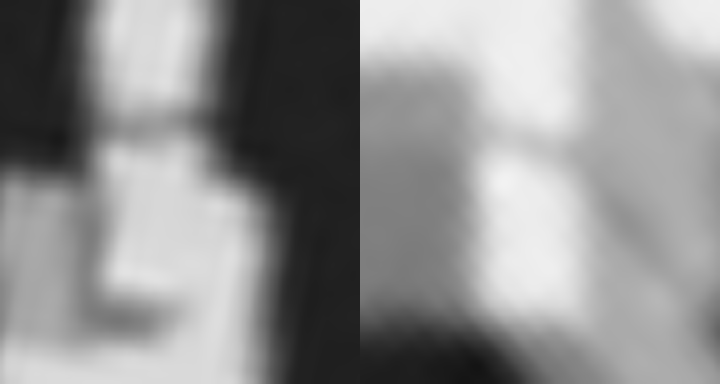

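In both views the pointer's edges now line up with the clip fin's (side view: both 475–583 px). The carriage is at rest and the hand is clear, so I'm handing in.

```bash
python3 -c "
from rig import hand_in
print(hand_in())"
```

```text
the job is handed in; nothing more can be done
None
```

The carriage is at rest with its pointer level with the steel clip, lined up to within about half a millimetre in both camera views. The hand is clear, and the job was handed in at about 20.6 s.

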